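Find the balance point of a bench centrifuge's lid for a gas-strut check

TASK

I am checking the gas strut of the small bench centrifuge: first lift the tube rack off its shut lid and set it down upright on the bench. Then take the lid by its front grip lip and raise it until it is clearly past its balance point, where the strut starts to carry it, but never let it swing wide open or slam. Ease it back until it is a few degrees below the balance point, where it would fall shut if released, and finish still holding it there, steady, so that I can measure the strut; leave the other things on the bench where they are.

Things in the scene. Friction and masses are not known exactly. Their poses are not given: they have to be found in the camera images.
- centrifuge: Compact bench centrifuge, white housing, blue lid, 250 mm deep (its x), 230 mm wide (y), fixed to the bench. Origin: centre of its underside on the bench. +x points from its front (control fascia, grip lip; towards the robot) to the hinge at the back. The shut lid's flat top is 130 mm above the bench. Once the rack is off the lid nothing stands within 60 mm of the grip lip.
- lid_hinge (a point): Middle of the lid's hinge line, which runs along the centrifuge's y axis: 112 mm behind its origin and 112 mm above the bench.
- lid_grip (a point): Grip point on the lid's lip, moves with the lid: mid-width, mid-thickness. Lip: blue plate 110 mm wide (centrifuge's y), 5 mm thick, rising 36 mm from the lid's front edge to a 10 mm round bead; the point is 28 mm up it. Lid shut: lip leans 0.55 rad (32 deg) from upright towards the robot (centrifuge's -x), point 246 mm before and 38 mm above the hinge line. Lid 0.55 rad open: lip upright.
- lid (a joint): Lid opening angle, rad: 0 shut, 1.25 wide open. Opening lifts the front edge (positive turn about the centrifuge's +y). Unlatched. A gas strut carries part of the weight; the balance point is at 0.65 rad (37 deg): below it the lid falls shut by itself, above it the strut drives it wide open. Effort at the lip: up to 5 N when shut, under 1 N within 0.15 rad of balance.
- rack_mid (a point): Centre (half-way up) of the microtube rack standing on the shut lid: yellow block 116 mm long (its x), 56 mm wide (y), 46 mm high, tube caps 7 mm above that, z up, 0.11 to 0.22 kg. The point is 23 mm above what the rack stands on (shut lid's top, later the bench at height 0). Grip it across its width.
- tube_rack: Bystander: white two-deck rack of blood tubes, 75 mm (its x) by 200 mm (y), 100 mm high with the tubes. Origin: centre of its underside.
- wipes_tub: Bystander: white round tub of wipes, 90 mm across, 150 mm high. Origin: centre of its underside.
- tip_box: Bystander: grey box of pipette tips with a clear cover, 122 mm (its x) by 84 mm (y), 85 mm high. Origin: centre of its underside.
Not all that is in view belongs to the job. Of the things that look like the part that bears rack_mid, the middle-sized one is meant.

How it is judged:
By the outcome, as a careful person would: the job done as asked, in the order asked, and still so for the second after the job is handed in, while the arm keeps its last pose, push and grip.
It also fails if it takes over 56 s, if anything falls off the work surface, if the arm or the gripper's body presses on something with over 40 N, if the wrist force passes 120 N, or if a joint passes its speed limit or range.

ROBOT

A 6-joint arm with a two-finger parallel gripper is mounted at the origin on the work surface. World frame = base frame: x ahead of the robot, y to its left, z up, the work surface at z = 0. Lengths are in m, angles in rad, forces in N, time in s.
With the tool pointing down it reaches from about 0.35 to 0.775 m from the base axis. Payload 7.3 kg.
Tool frame: the origin (TCP) lies at the very end of the fingers, on their centre line; the grasp point (between the pads) lies 19 mm behind it (robot.pinch_z is the distance from the TCP to the grasp point, in m); z points along the fingers, y is the line along which they close (so a half turn about z gives the same grasp; the last joint's range is limited). The gripper opens to 92 mm and grips with 3 to 60 N. Pads are 19 mm wide; open, the fingers measure 130 mm over their backs; the gripper's body (75 mm by 190 mm) begins 47 mm behind the grasp point.
Start: joints at [1.017, 0.342, 1.524, -0, 1.275, -0.146], TCP at [0.208, 0.482, 0.227] pointing down, gripper open.
Joint ranges: [-2.53, 2.53], [-0.77, 2.02], [0.04, 2.7], [-1, 4.14], [0.28, 2.66], [-3.11, 3.11]. Speed limits (rad/s): [2.57, 2.57, 3.14, 3.14, 3.14, 3.14].

INTERFACE

Orientations are given as [roll, pitch, yaw] about the fixed x, y, z axes, in that order (R = Rz(yaw) Ry(pitch) Rx(roll)).
In Python, from cell import robot gives the robot as it stands.
- The arm moves only by the tool move_arm, never from a script. Its argument "motion" is a list of rows, each a list of 6 numbers: the shift along the tool's x, y, z in units of 0.1 m (1.0 is 0.1 m), then the turn, a rotation vector about the tool's x, y, z in units of pi rad (1.0 is pi rad). In form: [[dx, dy, dz, rx, ry, rz], ...]. A call has 1 to 12 rows; each row is the pose to reach, as a shift and turn from the pose commanded when the call began, along the tool's axes at that moment, turning the shorter way round; what a row does not reach only later rows make up. A row lasts 1/8 s, in which the tool goes at most 62.5 mm and 10.7 degrees, less where a joint would pass 70% of its speed; a pose out of reach is approached as far as the arm can. A call with a number of a shift or a turn outside -1 to 1 is refused whole. A call with a gripper value outside its range is refused whole. "fingers" is the opening, from -1 (shut) to 1 (fully open), set as the call begins (left out, the last holds). The fingers move at their own pace and stop on an object; "newtons" is the grip in N (left out, the last holds). Time passes only in rows, so rows that repeat a pose let the fingers close. It gives the time, the measured TCP pose, the force, the opening and the grip force at its end, in the units of the state.
- robot.observe(): the state, without advancing time (a new reading comes with each control period).
- robot.read_camera(name): name is "scene" or "side" or "wrist"; returns a dict with "image" (384x512x3 uint8, red, green, blue), "range_z" (384x512 float32, m along the optical axis (not along the pixel's ray), 0 where there is no reading), "vfov" (degrees; the focal length in pixels is half the picture's height over the tangent of half this angle, whatever the lens; pixels are square), "cx", "cy" (the principal point, pixels), "extrinsics" (4x4, takes a point from camera to world coordinates); the wrist camera has in their place "hand_eye" (4x4, takes a point from camera to tool coordinates, whose origin is the TCP and whose axes are the flange's). Camera axes: x right, y up, looking along -z (the intrinsics and any distortion apply to the point x, -y, -z); pixel columns grow to the right and rows downward; lengths in m; the calibration is good to about 2 mm. A picture is of the moment at which its call begins: read the wrist's pose just before it.
- robot.hand_in(): hands the job in; it is judged then, once.
The state is a dict: "time": time; "qpos": joint angles; "qvel": joint speeds; "joint_efforts": joint torques, N m; "tool_pos": TCP position; "tool_rot": TCP orientation; "contact_force": force on the tool from outside, world axes, zero at the start; "torque": the same for the moment, N m; "opening": finger opening in m; "grip_force": force on a finger pad.
Only numpy, scipy, OpenCV 4.12 (cv2) and the standard library are available. Lean on these libraries where they do the work, as an engineer would, in place of code of your own. Each camera call takes 0.05 s, during which the arm holds its last target. There are 200 camera calls.

## Working session

There is one attempt and no reset: what is moved stays moved. The work goes in short steps, Python scripts to look and compute and a tool call to move; the robot and the scene stay as the last step left them, time stands still between calls to the robot, and variables do not carry over. Pictures are saved under pics/ and viewed, at most 10 in all, crops included, and the job is handed in when it is done.

Besides the shell and the picture viewer there is one more tool, called after "Emit:" as name([rows], argument=value, ...), one row to a line, values as JSON. move_arm: Moves the arm, as the interface text tells. Shifts and turns lie within -1 to 1; 1 stands for 0.1 m of shift or pi rad of turn. Its arguments: {"type":"object","properties":{"motion":{"type":"array"},"fingers":{"type":"number"},"newtons":{"type":"number"}},"required":["motion"]}

```bash
mkdir -p pics; cat > h.py <<'E'
import numpy as np,cv2
from cell import robot
from scipy.spatial.transform import Rotation as R
def pts(n):
    s=robot.observe(); c=robot.read_camera(n); h,w=c['range_z'].shape
    f=h/2/np.tan(np.radians(c['vfov'])/2); v,u=np.mgrid[:h,:w]; z=c['range_z']
    P=np.stack([(u-c['cx'])/f*z,-(v-c['cy'])/f*z,-z],-1)
    if 'extrinsics' in c: T=c['extrinsics']
    else:
        T=np.eye(4);T[:3,:3]=R.from_euler('xyz',s['tool_rot']).as_matrix();T[:3,3]=s['tool_pos'];T=T@c['hand_eye']
    W=P@T[:3,:3].T+T[:3,3]; W[z==0]=np.nan
    return c,W
E
python3 - <<'E'
from h import *
ims=[]
for n in('scene','side'):
    c,W=pts(n); ims.append(c['image']); np.savez(n,im=c['image'],W=W)
    print({k:v for k,v in c.items() if k not in('image','range_z')})
for n,i in zip(('scene','side'),ims): cv2.imwrite(f'pics/{n}.png',cv2.resize(i[...,::-1],(768,576)))
print(robot.observe(),robot.pinch_z)
E
```

```text
{'vfov': 51.97659157528463, 'cx': 257.0653119424113, 'cy': 192.97007921164095, 'extrinsics': array([[ 0.3157923 , -0.81749961,  0.48163223,  1.11322444],
       [ 0.94876659,  0.26627423, -0.17011759, -0.2006193 ],
       [ 0.01082481,  0.51067839,  0.85970367,  1.12005945],
       [ 0.        ,  0.        ,  0.        ,  1.        ]])}
{'vfov': 42.32823049395652, 'cx': 256.7080006505519, 'cy': 182.3573152179725, 'extrinsics': array([[-0.98920022,  0.09001607, -0.11567212,  0.36104597],
       [-0.14654698, -0.62157739,  0.76952292,  1.29170512],
       [-0.00262974,  0.77816364,  0.62805607,  1.18265947],
       [ 0.        ,  0.        ,  0.        ,  1.        ]])}
{'time': 0.1, 'qpos': array([ 1.01698722e+00,  3.42661591e-01,  1.52489749e+00, -9.31520823e-06,
        1.27542329e+00, -1.46010809e-01]), 'qvel': array([ 0.00041373, -0.00232173, -0.00269422,  0.00026101, -0.00060613,
       -0.0020171 ]), 'joint_efforts': array([ 1.57420240e-03, -4.32005560e+01, -2.44693476e+01,  7.19637168e-02,
        5.27219230e-02, -6.05649188e-05]), 'tool_pos': array([0.20800537, 0.48164404, 0.22611841]), 'tool_rot': array([-3.14021642e+00, -1.93380753e-04,  2.73379694e+00]), 'contact_force': array([0.3412574 , 0.72016055, 0.01414656]), 'torque': array([-0.02061115, -0.02541739,  0.0046645 ]), 'grip_force': 0.0, 'opening': 0.09190798457581026} 0.0188
```

View pics/scene.png

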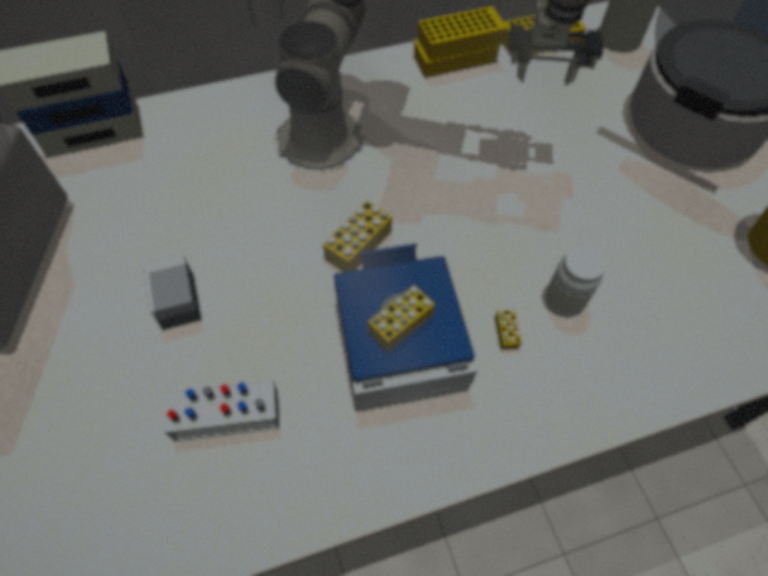

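View pics/side.png

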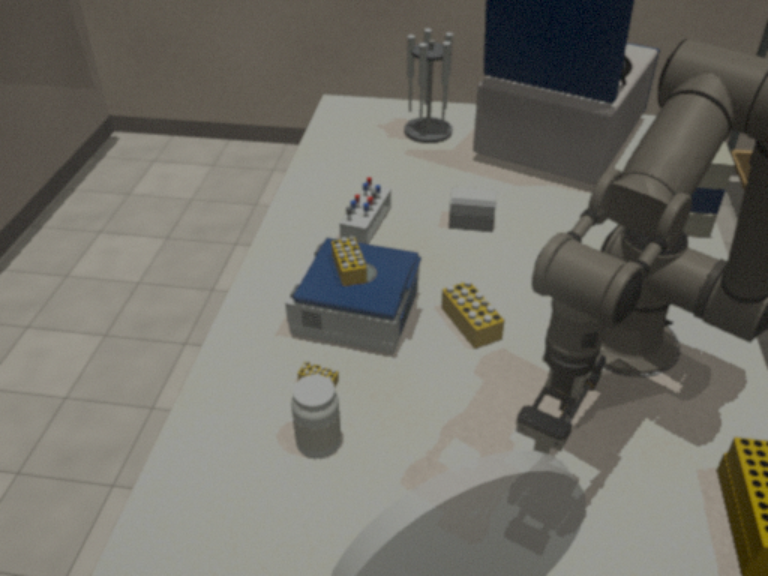

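The scene view shows the blue lid at about (405,315) with the middle-sized yellow rack on it at (402,315). The larger decoy is at (358,235) and the small one at (508,330). The tub is at (575,280), the tip box at (175,292) and the tube rack at (222,408). The grip lip is at (390,257), facing the robot.

```bash
python3 - <<'E'
import numpy as np,cv2
for n in('scene','side'):
    d=np.load(n+'.npz');im=d['im'];W=d['W']
    hsv=cv2.cvtColor(im,cv2.COLOR_RGB2HSV);H,S,V=[hsv[...,i].astype(int) for i in range(3)]
    inb=(W[...,0]>.2)&(W[...,0]<.9)&(abs(W[...,1])<.6)
    def rep(t,m):
        m=cv2.morphologyEx(m.astype(np.uint8),cv2.MORPH_OPEN,np.ones((2,2)))
        k,l,st,_=cv2.connectedComponentsWithStats(m)
        for i in range(1,k):
            if st[i,4]<40: continue
            p=W[l==i]; r=cv2.minAreaRect(p[:,:2].astype(np.float32)*1000)
            print(n,t,st[i,4],'mean',p.mean(0).round(3),'rect',np.round(r[0]),np.round(r[1]),round(r[2],1),'z',np.percentile(p[:,2],[2,50,98]).round(3))
    yel=(H>15)&(H<35)&(S>110)&inb
    blue=(H>100)&(H<125)&(S>120)&inb
    rep('bluetop',blue&(abs(W[...,2]-.13)<.008))
    rep('lip',blue&(W[...,2]>.14))
    z=W[...,2]
    rep('racktop',inb&(z>.165)&(z<.195)&(W[...,0]>.4))
    rep('bench objs',inb&(z>.03)&(z<.16)&(W[...,0]>.25)&~blue)
E
```

```text
scene bluetop 3668 mean [nan nan nan] rect [619.   7.] [222. 230.] 82.8 z [nan nan nan]
scene racktop 824 mean [nan nan nan] rect [636.   8.] [ 52. 136.] 23.0 z [nan nan nan]
scene bench objs 1570 mean [nan nan nan] rect [413.   2.] [ 84. 288.] 63.4 z [nan nan nan]
scene bench objs 1179 mean [nan nan nan] rect [623. 437.] [ 73. 194.] 17.0 z [nan nan nan]
scene bench objs 1288 mean [nan nan nan] rect [ 349. -410.] [ 79. 178.] 86.2 z [nan nan nan]
scene bench objs 1659 mean [nan nan nan] rect [653.  86.] [189. 416.] 41.6 z [nan nan nan]
scene bench objs 100 mean [ 0.599 -0.013  0.15 ] rect [602. -18.] [38. 96.] 24.5 z [0.129 0.134 0.186]
scene bench objs 267 mean [nan nan nan] rect [659. 235.] [43. 95.] 67.4 z [nan nan nan]
scene bench objs 279 mean [nan nan nan] rect [661.  -3.] [129.  74.] 80.9 z [nan nan nan]
scene bench objs 1860 mean [nan nan nan] rect [ 657. -361.] [199.  86.] 79.2 z [nan nan nan]
side bluetop 1236 mean [nan nan nan] rect [605.  11.] [206. 212.] 77.3 z [nan nan nan]
side racktop 394 mean [nan nan nan] rect [664. -97.] [ 65. 328.] 14.6 z [nan nan nan]
side bench objs 686 mean [nan nan nan] rect [ 666. -332.] [558.  94.] 86.3 z [nan nan nan]
side bench objs 669 mean [nan nan nan] rect [ 333. -459.] [253.  94.] 60.3 z [nan nan nan]
side bench objs 2237 mean [nan nan nan] rect [545.  -9.] [435. 219.] 53.7 z [nan nan nan]
side bench objs 335 mean [0.618 0.013 0.137] rect [630. -15.] [104. 154.] 25.9 z [0.125 0.133 0.165]
side bench objs 958 mean [nan nan nan] rect [354. -30.] [118. 217.] 32.0 z [nan nan nan]
side bench objs 1510 mean [nan nan nan] rect [639. 314.] [ 57. 235.] 16.8 z [nan nan nan]
```

Emit:
move_arm([
  [-0.3,-0.13,-0.15,0,0,0.055],
  [-0.6,-0.27,-0.3,0,0,0.11],
  [-0.9,-0.4,-0.45,0,0,0.165],
  [-1,-0.45,-0.6,0,0,0.22],
  [-1,-0.45,-0.6,0,0,0.242],
], fingers=1)

```text
time: 0.72
tool_pos: [0.2831, 0.4006, 0.2877]
tool_rot: [3.14, -0.001, 1.968]
contact_force: [0.2, 0.1, -0.2]
opening: 0.0914
grip_force: 0.0
```

```bash
python3 - <<'E'
import numpy as np,cv2
for n in('scene','side'):
    d=np.load(n+'.npz');im=d['im'];W=d['W'].astype(float)
    hsv=cv2.cvtColor(im,cv2.COLOR_RGB2HSV);H,S,V=[hsv[...,i].astype(int) for i in range(3)]
    X,Y,Z=np.moveaxis(np.nan_to_num(W,nan=9),2,0)
    def rep(t,m):
        m&=cv2.erode(m.astype(np.uint8),np.ones((2,2)))>0
        k,l,st,_=cv2.connectedComponentsWithStats(m.astype(np.uint8))
        for i in range(1,k):
            if st[i,4]<30: continue
            p=W[l==i]; r=cv2.minAreaRect(p[:,:2].astype(np.float32)*1000)
            print(n,t,st[i,4],'mean',p.mean(0).round(3),'rect',np.round(r[0]),np.round(r[1]),round(r[2],1),'z',np.percentile(p[:,2],[2,50,98]).round(3))
    b=(X>.25)&(X<.95)&(abs(Y)<.6); blue=(H>100)&(H<125)&(S>120)&b
    rep('top',blue&(abs(Z-.13)<.006)); rep('lip',blue&(Z>.143))
    rep('rack',b&(abs(Z-.178)<.009)&(abs(X-.63)<.1)&(abs(Y)<.1))
    rep('obj',b&(Z>.02)&(Z<.2)&((X<.49)|(abs(Y)>.15)))
E
```

```text
scene top 3156 mean [0.641 0.012 0.131] rect [618.   6.] [219. 227.] 82.8 z [0.127 0.131 0.135]
scene rack 653 mean [ 0.644 -0.002  0.179] rect [640.  -1.] [ 52. 114.] 23.0 z [0.171 0.178 0.186]
scene obj 1124 mean [ 0.374 -0.004  0.066] rect [399.  16.] [161. 175.] 33.7 z [0.025 0.065 0.162]
scene obj 1134 mean [0.647 0.37  0.115] rect [638. 381.] [80. 82.] 10.1 z [0.027 0.128 0.154]
scene obj 1242 mean [ 0.394 -0.41   0.076] rect [ 379. -412.] [ 82. 121.] 89.2 z [0.026 0.085 0.09 ]
scene obj 271 mean [0.67  0.228 0.034] rect [668. 230.] [38. 76.] 76.5 z [0.025 0.034 0.041]
scene obj 1821 mean [ 0.668 -0.359  0.07 ] rect [ 664. -362.] [199.  72.] 79.5 z [0.042 0.065 0.103]
side top 690 mean [0.6   0.068 0.13 ] rect [610.  48.] [190. 176.] 5.2 z [0.125 0.13  0.135]
side top 49 mean [0.714 0.049 0.13 ] rect [715.  45.] [ 25. 105.] 4.4 z [0.125 0.13  0.134]
side rack 308 mean [0.636 0.007 0.178] rect [637.   3.] [ 53. 116.] 22.2 z [0.171 0.178 0.186]
side obj 670 mean [ 0.663 -0.333  0.066] rect [ 664. -362.] [214.  75.] 79.8 z [0.025 0.064 0.102]
side obj 664 mean [ 0.376 -0.391  0.068] rect [ 376. -410.] [ 94. 118.] 88.6 z [0.024 0.077 0.09 ]
side obj 955 mean [0.353 0.02  0.058] rect [355.   3.] [ 80. 159.] 34.8 z [0.025 0.062 0.075]
side obj 1496 mean [0.63  0.388 0.1  ] rect [646. 317.] [ 86. 234.] 11.9 z [0.025 0.111 0.153]
```

Emit:
move_arm([
  [-0.5,0.17,0,0,0,0],
  [-1,0.35,0,0,0,0],
])

```text
time: 0.98
tool_pos: [0.3538, 0.3219, 0.2864]
tool_rot: [-3.141, 0.0, 1.975]
contact_force: [-0.1, 0.0, 0.4]
opening: 0.0916
grip_force: 0.0
```

Emit:
move_arm([
  [-0.5,0.17,0,0,0,0],
  [-1,0.35,0,0,0,0],
])

```text
time: 1.23
tool_pos: [0.4257, 0.243, 0.2865]
tool_rot: [-3.141, -0.0, 1.974]
contact_force: [0.0, 1.0, -1.3]
opening: 0.092
grip_force: 0.0
```

Emit:
move_arm([
  [-0.5,0.17,0,0,0,0],
  [-1,0.35,0,0,0,0],
])

```text
time: 1.48
tool_pos: [0.4971, 0.1647, 0.2864]
tool_rot: [-3.141, -0.0, 1.973]
contact_force: [0.3, 0.3, -0.4]
opening: 0.0921
grip_force: 0.0
```

Emit:
move_arm([
  [-0.5,0.17,0,0,0,0],
  [-1,0.35,0,0,0,0],
  [-1,0.35,0,0,0,0],
])

```text
time: 1.85
tool_pos: [0.5692, 0.0849, 0.2853]
tool_rot: [-3.14, -0.0, 1.969]
contact_force: [-0.9, 1.0, -1.2]
opening: 0.092
grip_force: 0.0
```

```bash
cat >> h.py <<'E'
def rep(t,W,m):
    m=m&(cv2.erode(m.astype(np.uint8),np.ones((3,3)))>0)
    k,l,st,_=cv2.connectedComponentsWithStats(m.astype(np.uint8))
    for i in range(1,k):
        if st[i,4]<150: continue
        p=W[l==i]; r=cv2.minAreaRect(p[:,:2].astype(np.float32)*1000)
        print(t,st[i,4],'mean',p.mean(0).round(3),'rect',np.round(r[0],1),np.round(r[1]),round(r[2],1),'z',np.percentile(p[:,2],[2,50,98]).round(3))
def look(name):
    c,W=pts('wrist'); im=c['image']; cv2.imwrite(f'pics/{name}.png',im[...,::-1])
    H,S,V=[x.astype(int) for x in cv2.split(cv2.cvtColor(im,cv2.COLOR_RGB2HSV))]
    X,Y,Z=np.moveaxis(np.nan_to_num(W,nan=9),2,0)
    blue=(H>100)&(H<125)&(S>120)
    rep('top',W,blue&(abs(Z-.13)<.006)); rep('lip',W,blue&(Z>.14)); 
    rep('yel',W,(H>15)&(H<35)&(S>100)&(Z<.2))
    return im,W,blue
E
python3 -c "
from h import *
look('w1');o=robot.observe();print(o['time'],o['tool_pos'],o['tool_rot'])"
```

```text
top 14312 mean [0.591 0.064 0.129] rect [620.2  31.8] [173. 226.] 84.1 z [0.127 0.129 0.131]
top 1744 mean [ 0.594 -0.079  0.129] rect [583.3 -91.3] [112.  50.] 22.9 z [0.128 0.129 0.13 ]
top 631 mean [ 0.71  -0.029  0.129] rect [714.6 -30. ] [41. 39.] 21.4 z [0.128 0.129 0.13 ]
yel 364 mean [0.65  0.219 0.027] rect [656.6 215.7] [34. 82.] 51.8 z [0.014 0.029 0.032]
yel 4220 mean [0.372 0.013 0.05 ] rect [356.7  -0.8] [ 74. 153.] 34.0 z [0.012 0.06  0.063]
yel 191 mean [0.306 0.054 0.061] rect [307.7  53.6] [54. 10.] 37.2 z [0.059 0.061 0.062]
yel 1305 mean [0.617 0.045 0.164] rect [621.2  38.2] [53. 27.] 23.6 z [0.137 0.171 0.176]
yel 216 mean [ 0.632 -0.026  0.175] rect [632.4 -26.6] [22. 33.] 23.9 z [0.174 0.175 0.176]
1.9 [0.56803498 0.08662454 0.28553681] [-3.13972528e+00 -1.04768291e-03  1.97082066e+00]
```

View pics/w1.png

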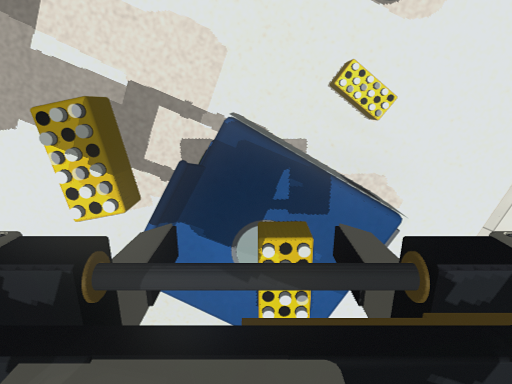

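The wrist view shows the middle rack between the fingers at about (285,280), lined up with them. The lip is at (165,195), the large decoy at (85,160) and the small one at (363,90).

```bash
python3 - <<'E'
from h import *
c,W=pts('wrist');o=robot.observe()
X,Y,Z=np.moveaxis(np.nan_to_num(W,nan=9),2,0)
m=(Z>.165)&(Z<.19)&(X>.55)&(X<.72)&(abs(Y)<.09)
p=W[m]
for a in (22,23,24):
    d=np.radians(a);q=p[:,:2]@np.array([np.cos(d),np.sin(d)]);e=p[:,:2]@np.array([-np.sin(d),np.cos(d)])
    print(a,np.percentile(q,[.5,2,98,99.5]).round(4),e.max().round(4))
t=o['tool_pos'];Rm=R.from_euler('xyz',o['tool_rot']).as_matrix()
print((Rm.T@(np.array([.638,.001,.142])-t)).round(4),np.degrees(np.arctan2(Rm[1,1],Rm[0,1])))
d=np.radians(23);print(np.cos(d)*.638+np.sin(d)*.001, -np.sin(d)*.638+np.cos(d)*.001)
E
```

```text
22 [0.5636 0.5648 0.6179 0.6193] -0.1834
23 [0.5602 0.5604 0.6139 0.6149] -0.194
24 [0.5556 0.5565 0.6095 0.6107] -0.2041
[-0.1076  0.0313  0.1438] 23.014879604836505
0.5876728276311463 -0.24836595512270424
```

Emit:
move_arm([
  [-0.5,0.15,0,0,0,0],
  [-1,0.31,0,0,0,0],
  [-1,0.31,0.3,0,0,0],
  [-1,0.31,0.6,0,0,0],
  [-1,0.31,0.6,0,0,0],
])

```text
time: 2.58
tool_pos: [0.6336, 0.0096, 0.2246]
tool_rot: [-3.137, -0.003, 1.975]
contact_force: [0.3, 0.3, -0.4]
opening: 0.092
grip_force: 0.0
```

Emit:
move_arm([
  [-0.1,0,0.2,0,0,0],
  [-0.1,0,0.4,0,0,0],
  [-0.1,0,0.6,0,0,0],
  [-0.1,0,0.75,0,0,0],
  [-0.1,0,0.84,0,0,0],
  [-0.1,0,0.84,0,0,0],
])

```text
time: 3.32
tool_pos: [0.6393, -0.0009, 0.1427]
tool_rot: [-3.141, -0.0, 1.974]
contact_force: [0.7, -1.1, -0.9]
opening: 0.0917
grip_force: 0.0
```

Emit:
move_arm([
  [0,0,0,0,0,0],
  [0,0,0,0,0,0],
  [0,0,0,0,0,0],
  [0,0,0,0,0,0],
  [0,0,0,0,0,0],
  [0,0,0,0,0,0],
], fingers=-1, newtons=15)

```text
time: 4.08
tool_pos: [0.6394, -0.0012, 0.1429]
tool_rot: [3.141, 0.0, 1.974]
contact_force: [-0.8, -0.9, 1.7]
opening: 0.0562
grip_force: 15.0
```

Emit:
move_arm([
  [0,0,-0.1,0,0,0],
  [0,0,-0.3,0,0,0],
  [0,0,-0.5,0,0,0],
  [0,0,-0.7,0,0,0],
  [0,0,-0.7,0,0,0],
])

```text
time: 4.7
tool_pos: [0.6403, -0.0012, 0.2147]
tool_rot: [3.138, 0.002, 1.974]
contact_force: [0.2, 0.1, -2.0]
opening: 0.0563
grip_force: 15.0
```

Emit:
move_arm([
  [0.2,-0.05,0,0,0,0],
  [0.5,-0.13,0,0,0,0],
  [0.8,-0.2,0,0,0,0],
  [0.95,-0.25,0,0,0,0],
])

```text
time: 5.2
tool_pos: [0.578, 0.0775, 0.212]
tool_rot: [-3.14, -0.001, 1.975]
contact_force: [-0.8, -0.3, -1.3]
opening: 0.0561
grip_force: 15.0
```

Emit:
move_arm([
  [0.3,-0.08,0,0,0,0],
  [0.6,-0.16,0,0,0,0],
  [0.95,-0.25,0,0,0,0],
])

```text
time: 5.58
tool_pos: [0.5185, 0.1542, 0.2122]
tool_rot: [-3.141, 0.0, 1.973]
contact_force: [0.6, -0.6, -1.2]
opening: 0.0558
grip_force: 15.0
```

Emit:
move_arm([
  [0.3,-0.08,0,0,0,0],
  [0.6,-0.16,0,0,0,0],
  [0.85,-0.22,0,0,0,0],
  [0.95,-0.25,0.2,0,0,0],
  [0.95,-0.25,0.5,0,0,0],
  [0.95,-0.25,0.8,0,0,0],
  [0.95,-0.25,1,0,0,0],
  [0.95,-0.25,1,0,0,0],
])

```text
time: 6.58
tool_pos: [0.4578, 0.231, 0.1112]
tool_rot: [-3.138, -0.0, 1.973]
contact_force: [-0.7, 0.1, -1.6]
opening: 0.056
grip_force: 15.0
```

Needs to go down about 0.098 m more.

Emit:
move_arm([
  [0,0,0.2,0,0,0],
  [0,0,0.4,0,0,0],
  [0,0,0.6,0,0,0],
  [0,0,0.8,0,0,0],
  [0,0,0.9,0,0,0],
  [0,0,0.95,0,0,0],
  [0,0,0.98,0,0,0],
  [0,0,0.98,0,0,0],
])

```text
time: 7.58
tool_pos: [0.4589, 0.2318, 0.0151]
tool_rot: [3.141, 0.0, 1.974]
contact_force: [-0.1, -0.3, -1.9]
opening: 0.0564
grip_force: 15.0
```

Emit:
move_arm([
  [0,0,0.01,0,0,0],
  [0,0,0.02,0,0,0],
  [0,0,0.02,0,0,0],
])

```text
time: 7.95
tool_pos: [0.4588, 0.2317, 0.0128]
tool_rot: [3.141, -0.0, 1.974]
contact_force: [-0.2, 0.8, -0.8]
opening: 0.0558
grip_force: 15.0
```

Emit:
move_arm([
  [0,0,0,0,0,0],
  [0,0,0,0,0,0],
  [0,0,0,0,0,0],
  [0,0,0,0,0,0],
], fingers=0.8)

```text
time: 8.45
tool_pos: [0.4587, 0.2316, 0.0127]
tool_rot: [3.141, -0.0, 1.973]
contact_force: [0.2, 0.6, -0.4]
opening: 0.0823
grip_force: 0.0
```

Emit:
move_arm([
  [0,0,-0.2,0,0,0],
  [0,0,-0.5,0,0,0],
  [0,0,-0.8,0,0,0],
  [0,0,-1,0,0,0],
])

```text
time: 8.95
tool_pos: [0.459, 0.2318, 0.1142]
tool_rot: [3.14, 0.0, 1.974]
contact_force: [-0.3, 0.2, -0.2]
opening: 0.0829
grip_force: 0.0
```

Emit:
move_arm([
  [-0.1,0,-0.5,0,0,0],
  [-0.3,-0.1,-1,0,0,0.05],
  [-0.7,-0.2,-1,0,0,0.1],
  [-0.8,-0.25,-1,0,0,0.15],
  [-0.8,-0.25,-1,0,0,0.167],
])

```text
time: 9.57
tool_pos: [0.467, 0.1472, 0.2129]
tool_rot: [3.141, 0.0, 1.444]
contact_force: [-0.1, -1.6, -0.1]
opening: 0.0829
grip_force: 0.0
```

Emit:
move_arm([
  [-0.3,0,-0.3,0,0,0],
  [-0.4,0,-0.6,0,0,0],
  [-0.4,0,-0.6,0,0,0],
  [-0.4,0,-0.6,0,0,0],
])

```text
time: 10.07
tool_pos: [0.4617, 0.1087, 0.272]
tool_rot: [-3.14, -0.0, 1.449]
contact_force: [0.7, 1.0, 0.4]
opening: 0.0827
grip_force: 0.0
```

```bash
cat > a.py <<'E'
from h import *
im,W,blue=look('w2');np.savez('w2',im=im,W=W);o=robot.observe();print(o['time'],o['tool_pos'],o['tool_rot'])
c,Ws=pts('scene');np.savez('s2',im=c['image'],W=Ws)
cv2.imwrite('pics/s2.png',c['image'][...,::-1])
E
python3 a.py
```

```text
top 14527 mean [0.624 0.072 0.129] rect [618.2  66.7] [229. 117.] 2.4 z [0.127 0.129 0.131]
top 1162 mean [ 0.524 -0.054  0.129] rect [528.8 -52.2] [39. 67.] 83.9 z [0.127 0.129 0.13 ]
lip 605 mean [nan nan nan] rect [496.2  48. ] [61. 16.] 82.9 z [nan nan nan]
lip 169 mean [ 0.486 -0.019  0.158] rect [487.5 -19.3] [25. 13.] 85.7 z [0.145 0.16  0.161]
yel 1545 mean [0.459 0.231 0.045] rect [459.4 229.8] [ 52. 112.] 23.4 z [0.043 0.045 0.047]
yel 864 mean [0.653 0.225 0.027] rect [665.3 227.3] [37. 77.] 75.8 z [0.009 0.03  0.032]
yel 2186 mean [0.37  0.029 0.047] rect [356.    1.3] [ 73. 151.] 34.0 z [0.013 0.055 0.062]
10.125 [0.46156079 0.10876199 0.27166057] [-3.13969219e+00  1.79000244e-04  1.44914509e+00]
```

View pics/w2.png

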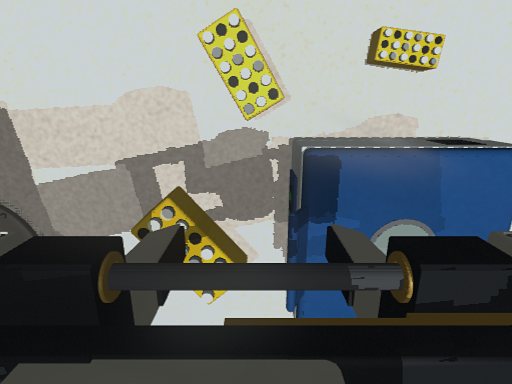

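View pics/s2.png

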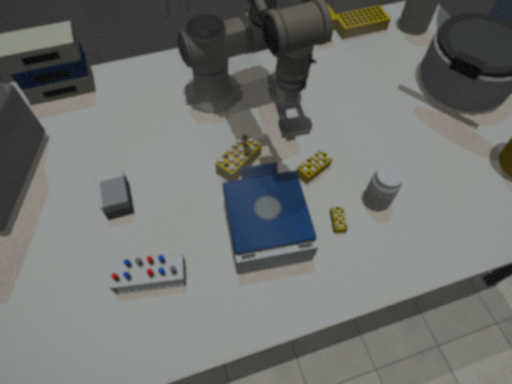

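The scene view shows the rack standing upright on the bench at (315,165), with the lid clear and everything else where it was. The wrist view shows the lip at about (293,290), square to the fingers.

```bash
python3 - <<'E'
from h import *
for n in('s2','w2'):
    d=np.load(n+'.npz');im=d['im'];W=d['W'].astype(float)
    H,S,V=[x.astype(int) for x in cv2.split(cv2.cvtColor(im,cv2.COLOR_RGB2HSV))]
    X,Y,Z=np.moveaxis(np.nan_to_num(W,nan=9),2,0)
    reg=(X>.45)&(X<.8)&(abs(Y)<.2)
    m=reg&(abs(Z-.13)<.005)
    m=cv2.morphologyEx(m.astype(np.uint8),cv2.MORPH_OPEN,np.ones((3,3)))>0
    p=W[m&(abs(Z-.13)<.005)];r=cv2.minAreaRect(p[:,:2].astype(np.float32)*1000);print(n,'top',r)
    for lo,hi in((.14,.15),(.15,.157),(.157,.17)):
        m=reg&(Z>lo)&(Z<hi)&(X<.54)
        p=W[m]
        if len(p)<10: continue
        r=cv2.minAreaRect(p[:,:2].astype(np.float32)*1000); print('lip',lo,len(p),np.median(p,0).round(4),r)
    # left edge of lid (max y boundary) and front edge line fits
    p=W[reg&(abs(Z-.13)<.005)]
    xs=np.arange(.53,.70,.01)
    e=[np.percentile(p[abs(p[:,0]-x)<.003][:,1],99) for x in xs]; print('left edge slope deg',np.degrees(np.arctan(np.polyfit(xs,e,1))).round(2)[0],'y@.6',np.polyval(np.polyfit(xs,e,1),.6))
    e=[np.percentile(p[abs(p[:,0]-x)<.003][:,1],1) for x in xs]; print('right edge',np.degrees(np.arctan(np.polyfit(xs,e,1))).round(2)[0],np.polyval(np.polyfit(xs,e,1),.6))
E
```

```text
s2 top ((616.4675903320312, 8.377571105957031), (229.95066833496094, 233.64808654785156), 82.80619812011719)
lip 0.14 135 [0.4978 0.0203 0.1453] ((497.03778076171875, 22.565269470214844), (108.82799530029297, 16.02448081970215), 81.95238494873047)
lip 0.15 76 [0.4937 0.0257 0.1529] ((493.4529724121094, 23.26749610900879), (109.2164077758789, 9.6978759765625), 82.8930435180664)
lip 0.157 131 [0.4891 0.0249 0.1621] ((488.2025146484375, 22.948562622070312), (111.35018157958984, 14.397478103637695), 82.55274963378906)
left edge slope deg -7.07 y@.6 0.12134754504769216
right edge -6.96 -0.10240563517958641
w2 top ((619.0502319335938, 18.5604248046875), (203.05068969726562, 230.1878662109375), 83.45622253417969)
lip 0.14 285 [0.5014 0.0421 0.1451] ((499.1744384765625, 20.843826293945312), (110.42704010009766, 9.142065048217773), 84.95111846923828)
lip 0.15 75 [0.4923 0.0459 0.1553] ((490.7638244628906, 23.454933166503906), (111.8320083618164, 11.993780136108398), 83.11293029785156)
lip 0.157 654 [0.491  0.042  0.1598] ((489.54461669921875, 22.436229705810547), (114.51111602783203, 9.701781272888184), 83.12657928466797)
left edge slope deg -6.84 y@.6 0.12210739916796022
right edge 30.25 -0.005306891513056744
```

```bash
cat > plan.py <<'E'
from h import *
yaw=np.radians(-7.0);ex=np.array([np.cos(yaw),np.sin(yaw),0]);ez=np.array([0,0,1.]);ey=np.cross(ez,ex)
G0=np.array([.494,.0222,.150]); HG=G0+.246*ex-.038*ez
def pose(a,back=0.,tilt=None):
    g=HG-.2489*(np.cos(.1533+a)*ex-np.sin(.1533+a)*ez)
    t=.55-a if tilt is None else tilt
    y=np.cos(t)*ex+np.sin(t)*ez; z=np.sin(t)*ex-np.cos(t)*ez
    return g+z*(.0188-back),np.column_stack([np.cross(y,z),y,z])
def row(p,Rm,ref=None):
    o=robot.observe()
    t,R0=ref or (o['tool_pos'],R.from_euler('xyz',o['tool_rot']).as_matrix())
    return np.r_[R0.T@(p-t)/.1,R.from_matrix(R0.T@Rm).as_rotvec()/np.pi].round(3).tolist()
E
python3 -c "
from plan import *
print(HG);print(row(*pose(0,.07)));print(row(*pose(0,.0),pose(0,.07)))
for a in np.arange(.1,.85,.1): print(round(a,2),row(*pose(a),pose(a-.1)),pose(a)[0])"
```

```text
[ 0.73816635 -0.00777986  0.112     ]
[-0.82, 0.161, 0.779, -0.176, 0.0, 0.0]
[0.0, 0.0, 0.7, 0.0, 0.0, 0.0]
0.1 [-0.0, 0.151, -0.182, 0.032, 0.0, 0.0] [0.50712104 0.02058894 0.15744594]
0.2 [0.0, 0.151, -0.182, 0.032, 0.0, -0.0] [0.51277851 0.01989429 0.18045816]
0.3 [0.0, 0.151, -0.182, 0.032, -0.0, -0.0] [0.52068798 0.01892313 0.20278638]
0.4 [-0.0, 0.151, -0.182, 0.032, -0.0, 0.0] [0.53077042 0.01768516 0.22420748]
0.5 [0.0, 0.151, -0.182, 0.032, 0.0, -0.0] [0.54292509 0.01619275 0.24450745]
0.6 [-0.0, 0.151, -0.182, 0.032, 0.0, 0.0] [0.55703055 0.01446082 0.26348344]
0.7 [0.0, 0.151, -0.182, 0.032, 0.0, 0.0] [0.57294586 0.01250667 0.28094587]
0.8 [-0.0, 0.151, -0.182, 0.032, -0.0, -0.0] [0.590512   0.01034982 0.29672024]
```

Emit:
move_arm([
  [-0.2,0.05,0,-0.05,0,0],
  [-0.5,0.1,0.1,-0.1,0,0],
  [-0.82,0.16,0.3,-0.15,0,0],
  [-0.82,0.16,0.5,-0.176,0,0],
  [-0.82,0.16,0.78,-0.176,0,0],
  [-0.82,0.16,0.78,-0.176,0,0],
])

```text
time: 10.92
tool_pos: [0.4663, 0.0256, 0.1922]
tool_rot: [2.595, -0.0, 1.449]
contact_force: [0.6, 0.6, 0.5]
opening: 0.0829
grip_force: 0.0
```

```bash
python3 -c "
from plan import *
im,W,b=look('w3');cv2.imwrite('pics/w3.png',im[...,::-1]);o=robot.observe();print(o['time'],o['qpos']);print(row(*pose(0,0.01)),row(*pose(0)))
X,Y,Z=np.moveaxis(np.nan_to_num(W,nan=9),2,0)
R0=pose(0)[1];Q=(W-G0)@R0
m=(abs(Q[...,1])<.03)&(Q[...,2]>-.03)&(Q[...,2]<.03)&(abs(Q[...,0])<.07)
q=Q[m];print(len(q))
for lo in np.arange(-.016,.02,.004):
    s=q[(q[:,2]>=lo)&(q[:,2]<lo+.004)]
    if len(s): print(round(lo,3),len(s),np.percentile(s[:,1],[5,50,95]).round(4),np.percentile(s[:,0],[1,99]).round(3))
"
```

```text
top 24167 mean [0.6   0.047 0.129] rect [614.8  14.7] [210. 224.] 82.9 z [0.128 0.129 0.13 ]
top 647 mean [ 0.511 -0.082  0.129] rect [519.6 -89.6] [23. 68.] 63.3 z [0.126 0.129 0.13 ]
lip 1485 mean [nan nan nan] rect [489.6  32.9] [93.  8.] 83.0 z [nan nan nan]
yel 1063 mean [0.465 0.177 0.036] rect [471.9 176.7] [24. 56.] 83.4 z [0.011 0.043 0.046]
yel 4177 mean [0.365 0.038 0.051] rect [366.7  15. ] [ 38. 138.] 33.9 z [0.014 0.06  0.063]
10.975 [-0.10271905  0.03800863  2.17167599 -0.02607965  0.3818117   0.04021447]
[-0.001, -0.003, 0.601, 0.0, -0.0, 0.0] [-0.001, -0.003, 0.701, 0.0, -0.0, 0.0]
3156
-0.016 572 [-0.0033 -0.0011  0.0015] [-0.034  0.054]
-0.012 1166 [-0.0054 -0.0011  0.0036] [-0.036  0.056]
-0.008 24 [-0.0056  0.004   0.0042] [-0.038  0.056]
0.016 2 [-0.0025 -0.0008  0.0009] [0.054 0.054]
```

View pics/w3.png

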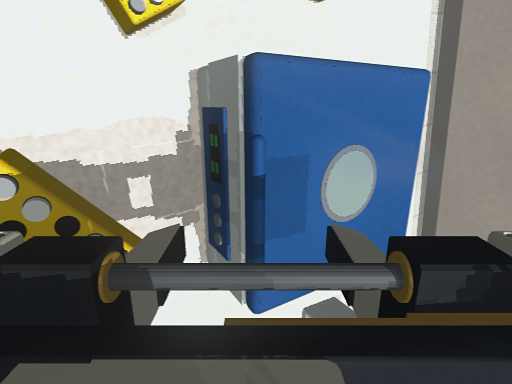

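The wrist view shows the lip edge-on at about (258,155), centred between the open fingers, with the fascia just in front of it.

Emit:
move_arm([
  [0,-0.01,0.1,0,0,0],
  [0,-0.01,0.2,0,0,0],
  [0,-0.01,0.3,0,0,0],
  [0,-0.01,0.4,0,0,0],
  [0,-0.01,0.4,0,0,0],
])

```text
time: 11.6
tool_pos: [0.4887, 0.0228, 0.1626]
tool_rot: [2.594, 0.0, 1.449]
contact_force: [-0.6, -0.9, -0.4]
opening: 0.0825
grip_force: 0.0
```

```bash
python3 -c "
from plan import *
o=robot.observe();print(o['qpos']);print(row(*pose(0)))"
```

```text
[-0.10380659  0.13690645  2.17394932 -0.03472248  0.28294106  0.04891707]
[0.001, -0.02, 0.323, -0.001, 0.0, 0.0]
```

```bash
python3 -c "
from plan import *
print(row(*pose(0,.03,.43)),row(*pose(0,.002,.43)),row(*pose(0,.002,.41)))"
```

```text
[0.0, -0.007, 0.024, 0.038, 0.0, 0.0] [0.001, -0.04, 0.302, 0.038, 0.0, 0.0] [0.001, -0.043, 0.301, 0.044, 0.0, 0.0]
```

Emit:
move_arm([
  [0,0,0,0.022,0,0],
  [0,-0.01,0,0.044,0,0],
  [0,-0.02,0.1,0.044,0,0],
  [0,-0.03,0.2,0.044,0,0],
  [0,-0.043,0.3,0.044,0,0],
  [0,-0.043,0.3,0.044,0,0],
])

```text
time: 12.35
tool_pos: [0.4997, 0.0215, 0.1339]
tool_rot: [2.733, 0.0, 1.449]
contact_force: [-0.3, 0.2, -0.4]
opening: 0.0827
grip_force: 0.0
```

```bash
python3 -c "
from plan import *
o=robot.observe();print(o['qpos'],o['contact_force']);print(row(*pose(0,.002,.41)))"
```

```text
[-0.10626365  0.23551339  2.07129997 -0.01553957  0.42631007  0.02860556] [-0.26268883  0.23104521 -0.37767305]
[0.0, 0.012, -0.002, -0.0, 0.0, 0.0]
```

```bash
python3 -c "
from plan import *
print(row(*pose(0,.002,.46)))"
```

```text
[0.0, 0.02, -0.003, -0.016, 0.0, 0.0]
```

Now tilt a little, then close gently.

Emit:
move_arm([
  [0,0.02,0,-0.016,0,0],
  [0,0.02,0,-0.016,0,0],
])

```text
time: 12.6
tool_pos: [0.5013, 0.0213, 0.1357]
tool_rot: [2.682, 0.0, 1.449]
contact_force: [-0.1, 0.2, -0.4]
opening: 0.0828
grip_force: 0.0
```

Emit:
move_arm([
  [0,0,0,0,0,0],
  [0,0,0,0,0,0],
  [0,0,0,0,0,0],
  [0,0,0,0,0,0],
  [0,0,0,0,0,0],
  [0,0,0,0,0,0],
  [0,0,0,0,0,0],
  [0,0,0,0,0,0],
], fingers=-1, newtons=20)

```text
time: 13.6
tool_pos: [0.5001, 0.0214, 0.1349]
tool_rot: [2.685, 0.0, 1.449]
contact_force: [-6.5, -0.8, 1.9]
opening: 0.0092
grip_force: 20.0
```

```bash
python3 -c "
from plan import *
o=robot.observe();print(o['qpos'],o['contact_force'],o['torque'],o['opening']);print(row(*pose(0,.002,.46)))
t=o['tool_pos'],R.from_euler('xyz',o['tool_rot']).as_matrix()
for a in (.05,.1,.15,.2,.25,.3,.35,.4):print(a,row(*pose(a,.002,min(.46,.55-a)),t))"
```

```text
[-0.10558002  0.22461861  2.10928639 -0.02168074  0.35150079  0.03488682] [-6.51943981 -0.76470486  1.90417386] [-0.08897979  0.88173531 -0.05496013] 0.00917969420548488
[0.0, 0.012, 0.005, -0.001, 0.0, 0.0]
0.05 [0.0, 0.086, -0.095, -0.001, 0.0, 0.0]
0.1 [-0.0, 0.163, -0.192, 0.002, 0.0, 0.0]
0.15 [-0.0, 0.238, -0.284, 0.018, 0.0, 0.0]
0.2 [-0.0, 0.317, -0.373, 0.034, 0.0, 0.0]
0.25 [-0.0, 0.401, -0.458, 0.05, 0.0, 0.0]
0.3 [-0.0, 0.489, -0.538, 0.066, 0.0, 0.0]
0.35 [-0.0, 0.581, -0.614, 0.082, 0.0, 0.0]
0.4 [-0.0, 0.677, -0.685, 0.098, 0.0, 0.0]
```

Emit:
move_arm([
  [0,0.03,-0.03,0,0,0],
  [0,0.06,-0.07,0,0,0],
  [0,0.086,-0.1,0,0,0],
  [0,0.12,-0.145,0,0,0],
  [0,0.163,-0.192,0.002,0,0],
  [0,0.2,-0.24,0.01,0,0],
  [0,0.238,-0.284,0.018,0,0],
  [0,0.238,-0.284,0.018,0,0],
], newtons=30)

```text
time: 14.6
tool_pos: [0.5079, 0.0205, 0.1705]
tool_rot: [2.745, 0.0, 1.449]
contact_force: [-8.9, 0.9, -0.8]
opening: 0.0088
grip_force: 30.0
```

```bash
cat > chk.py <<'E'
from plan import *
def lid():
    c,W=pts('scene');im=c['image']
    H,S,V=[x.astype(int) for x in cv2.split(cv2.cvtColor(im,cv2.COLOR_RGB2HSV))]
    Q=np.nan_to_num((W-HG)@np.column_stack([ex,ey,ez]),nan=9)
    m=(H>100)&(H<125)&(S>100)&(Q[...,0]<.02)&(Q[...,0]>-.26)&(abs(Q[...,1])<.11)&(Q[...,2]>-.02)&(Q[...,2]<.3)
    p=Q[m]
    for _ in range(6):
        A=np.c_[p[:,0],np.ones(len(p))];k,*_=np.linalg.lstsq(A,p[:,2],rcond=None)
        r=p[:,2]-A@k;p=p[abs(r)<max(.006,1.5*r.std())]
    print('lid angle (cam)',-np.arctan(k[0]).round(3),len(p),'offset',(k[1]*np.cos(np.arctan(k[0]))).round(4))
    return im
im=lid();o=robot.observe()
t=o['tool_pos'],R.from_euler('xyz',o['tool_rot']).as_matrix()
g=(t[0]-t[1][:,2]*.0168-HG);print('tcp angle',(np.arctan2(g@ez,-g@ex)-.1533).round(3),'rad',np.hypot(g@ez,g@ex).round(4),'tilt->a',(.55-np.arctan2(t[1][:,2]@ex,-t[1][:,2]@ez)).round(3))
print(o['time'],o['opening'],o['contact_force'].round(1),o['qpos'].round(2))
E
python3 chk.py; python3 -c "
from plan import *
for a in np.arange(.2,.6,.05):print(round(a,2),row(*pose(a,.002)))"
```

```text
lid angle (cam) 0.149 5104 offset 0.0187
tcp angle 0.147 rad 0.2497 tilt->a 0.153
14.65 0.008551319142472922 [-8.9 -0.6 -0.4] [-0.11  0.19  1.99 -0.01  0.56  0.02]
0.2 [0.0, 0.086, -0.094, 0.015, 0.0, 0.0]
0.25 [0.0, 0.164, -0.183, 0.031, 0.0, 0.0]
0.3 [-0.0, 0.248, -0.269, 0.047, 0.0, 0.0]
0.35 [-0.0, 0.335, -0.35, 0.063, 0.0, 0.0]
0.4 [-0.0, 0.426, -0.427, 0.079, 0.0, 0.0]
0.45 [-0.0, 0.521, -0.499, 0.095, 0.0, 0.0]
0.5 [-0.0, 0.619, -0.566, 0.111, 0.0, 0.0]
0.55 [-0.0, 0.721, -0.628, 0.126, 0.0, 0.0]
```

Emit:
move_arm([
  [0,0.03,-0.045,0.008,0,0],
  [0,0.065,-0.094,0.015,0,0],
  [0,0.1,-0.14,0.023,0,0],
  [0,0.14,-0.183,0.031,0,0],
  [0,0.18,-0.225,0.039,0,0],
  [0,0.225,-0.269,0.047,0,0],
  [0,0.31,-0.35,0.063,0,0],
  [0,0.4,-0.427,0.079,0,0],
  [0,0.4,-0.427,0.079,0,0],
])

```text
time: 15.78
tool_pos: [0.5304, 0.0177, 0.2274]
tool_rot: [2.987, 0.0, 1.449]
contact_force: [-3.7, -0.4, 0.2]
opening: 0.0087
grip_force: 30.0
```

```bash
python3 chk.py; python3 -c "
from plan import *
for a in np.arange(.45,.85,.05):print(round(a,2),row(*pose(a,.002)))"
```

```text
lid angle (cam) 0.404 5460 offset 0.0178
tcp angle 0.402 rad 0.2497 tilt->a 0.395
15.825 0.009237680193384697 [-3.9  0.8 -0.1] [-0.11  0.27  1.64 -0.    1.08  0.01]
0.45 [-0.0, 0.077, -0.085, 0.017, 0.0, 0.0]
0.5 [-0.0, 0.157, -0.174, 0.033, 0.0, 0.0]
0.55 [-0.0, 0.241, -0.258, 0.049, 0.0, 0.0]
0.6 [-0.0, 0.329, -0.339, 0.065, 0.0, 0.0]
0.65 [-0.0, 0.42, -0.415, 0.081, 0.0, 0.0]
0.7 [-0.0, 0.516, -0.486, 0.097, 0.0, 0.0]
0.75 [-0.0, 0.615, -0.553, 0.113, 0.0, 0.0]
0.8 [-0.0, 0.717, -0.614, 0.129, 0.0, 0.0]
```

Emit:
move_arm([
  [0,0.035,-0.045,0.008,0,0],
  [0,0.075,-0.09,0.017,0,0],
  [0,0.15,-0.174,0.033,0,0],
  [0,0.235,-0.258,0.049,0,0],
  [0,0.32,-0.339,0.065,0,0],
  [0,0.365,-0.375,0.073,0,0],
  [0,0.41,-0.415,0.081,0,0],
  [0,0.455,-0.45,0.089,0,0],
  [0,0.505,-0.486,0.097,0,0],
  [0,0.55,-0.52,0.105,0,0],
  [0,0.605,-0.553,0.113,0,0],
  [0,0.605,-0.553,0.113,0,0],
])

```text
time: 17.32
tool_pos: [0.5816, 0.0115, 0.2915]
tool_rot: [-2.943, 0.0, 1.449]
contact_force: [-3.0, -0.3, 4.1]
opening: 0.0091
grip_force: 30.0
```

```bash
python3 chk.py; python3 -c "
from plan import *
for a in (.8,.79,.75,.7,.65,.6,.585):print(round(a,3),row(*pose(a,.002)))"
```

```text
lid angle (cam) 0.75 4252 offset 0.0166
tcp angle 0.749 rad 0.2495 tilt->a 0.748
17.375 0.009188255849869742 [-2.5  0.   3.2] [-0.11  0.54  1.05  0.    1.75  0.01]
0.8 [-0.0, 0.08, -0.09, 0.017, 0.0, 0.0]
0.79 [-0.0, 0.065, -0.072, 0.013, 0.0, 0.0]
0.75 [-0.0, 0.006, 0.003, 0.001, 0.0, 0.0]
0.7 [-0.0, -0.064, 0.099, -0.015, 0.0, 0.0]
0.65 [-0.0, -0.129, 0.199, -0.031, 0.0, 0.0]
0.6 [-0.0, -0.189, 0.302, -0.047, 0.0, 0.0]
0.585 [-0.0, -0.206, 0.334, -0.052, 0.0, 0.0]
```

Emit:
move_arm([
  [0,0.03,-0.036,0.006,0,0],
  [0,0.06,-0.072,0.013,0,0],
  [0,0.06,-0.072,0.013,0,0],
  [0,0.06,-0.072,0.013,0,0],
])

```text
time: 17.88
tool_pos: [0.5885, 0.0107, 0.2974]
tool_rot: [-2.903, 0.0, 1.449]
contact_force: [-2.7, 0.0, 4.2]
opening: 0.009
grip_force: 30.0
```

```bash
python3 chk.py; python3 -c "
from plan import *
for a in (.75,.7,.65,.6,.585):print(round(a,3),row(*pose(a,.002)))"
```

```text
lid angle (cam) 0.788 4022 offset 0.0166
tcp angle 0.788 rad 0.2495 tilt->a 0.789
17.925 0.008678259576956964 [-3.1  0.8  3.9] [-0.11  0.58  0.97  0.    1.83  0.01]
0.75 [-0.001, -0.049, 0.077, -0.012, 0.0, 0.0]
0.7 [-0.001, -0.114, 0.176, -0.028, 0.0, 0.0]
0.65 [-0.001, -0.175, 0.279, -0.044, 0.0, 0.0]
0.6 [-0.001, -0.231, 0.384, -0.06, 0.0, 0.0]
0.585 [-0.001, -0.247, 0.416, -0.065, 0.0, 0.0]
```

Emit:
move_arm([
  [0,-0.025,0.038,-0.006,0,0],
  [0,-0.05,0.077,-0.012,0,0],
  [0,-0.083,0.125,-0.02,0,0],
  [0,-0.116,0.176,-0.028,0,0],
  [0,-0.147,0.227,-0.036,0,0],
  [0,-0.178,0.279,-0.044,0,0],
  [0,-0.206,0.33,-0.052,0,0],
  [0,-0.234,0.384,-0.06,0,0],
  [0,-0.25,0.416,-0.065,0,0],
  [0,-0.25,0.416,-0.065,0,0],
  [0,-0.25,0.416,-0.065,0,0],
  [0,-0.25,0.416,-0.065,0,0],
])

```text
time: 19.42
tool_pos: [0.5538, 0.0149, 0.2626]
tool_rot: [-3.104, 0.0, 1.449]
contact_force: [-6.0, 1.9, 5.9]
opening: 0.0086
grip_force: 30.0
```

```bash
python3 chk.py; python3 -c "
from h import *
c,W=pts('scene');cv2.imwrite('pics/end.png',c['image'][...,::-1])"
```

```text
lid angle (cam) 0.583 5039 offset 0.0172
tcp angle 0.582 rad 0.2496 tilt->a 0.587
19.475 0.008725764313581649 [-7.3  0.9  4.9] [-0.11  0.39  1.35  0.    1.44  0.01]
```

View pics/end.png

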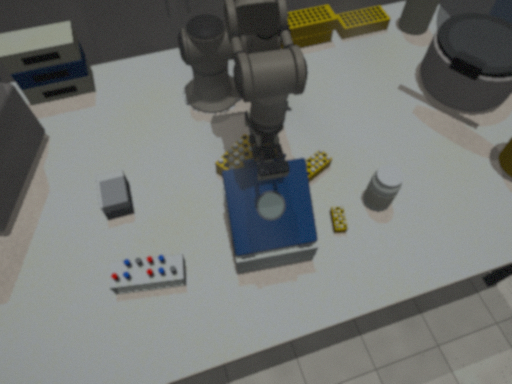

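The picture shows the lid held partly open by the lip at (270,170), the rack upright at (318,163) and nothing else moved. The lid is at 0.583 rad, about 4° below balance.

```bash
python3 -c "
from cell import robot
print(robot.hand_in())"
```

```text
the job is handed in; nothing more can be done
None
```

The rack is upright on the bench, and the lid was raised to about 0.79 rad, eased back, and is held steady by its lip at about 0.58 rad, roughly 4° below the balance point; the job is handed in.

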